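# Stand the fume-hood bottles in their spill dishes

## Task

Put the four amber screw-cap bottles away in the dark grey plastic spill dishes, each in the dish made for it: the large, middle-sized and small round bottles in the large, middle-sized and small round dishes, and the square bottle in the square dish. Set each one down gently, standing upright and flat on the floor of its dish, and never tip a bottle over. Leave the squat jar and the conical flask standing where they are.

Things in the scene. Friction and masses are not known exactly. Their poses are not given: they have to be found in the camera images.
- bottle_large: The large round bottle: body 66 mm in diameter, 115 mm tall over the cap, about 340 g. Amber glass, paper label, white screw cap. Loose, upright; origin: centre of its underside, z up its axis. The cap is 32 mm in diameter and takes the top 22 mm; below it a 4 mm neck, then the shoulder slopes out to the body. Taken by the cap from above, fingertips may reach 25 mm below the top.
- bottle_medium: The middle-sized round bottle: body 48 mm in diameter, 95 mm tall over the cap, about 180 g. Amber glass, paper label, white screw cap. Loose, upright; origin: centre of its underside, z up its axis. The cap is 28 mm in diameter and takes the top 22 mm; below it a 4 mm neck, then the shoulder slopes out to the body. Taken by the cap from above, fingertips may reach 25 mm below the top.
- bottle_small: The small round bottle: body 34 mm in diameter, 78 mm tall over the cap, about 80 g. Amber glass, paper label, white screw cap. Loose, upright; origin: centre of its underside, z up its axis. The cap is 24 mm in diameter and takes the top 22 mm; below it a 4 mm neck, then the shoulder slopes out to the body. Taken by the cap from above, fingertips may reach 25 mm below the top.
- bottle_square: The square bottle: body 46 x 46 mm in plan, 74 mm to its flat shoulder, 100 mm tall over the cap, about 220 g. Amber glass, paper label, white screw cap. Loose, upright; origin: centre of its underside, z up its axis. x and y are square to its flat sides. The round cap is 28 mm in diameter and takes the top 22 mm, with a 4 mm neck below it.
- dish_large: The large round dish: inside diameter 86 mm, outside 94 mm. Dark grey plastic, fixed to the bench, rim 12 mm high, walls 4 mm. Origin: centre of its underside; the floor the bottle stands on is 4 mm above it. 
- dish_medium: The middle-sized round dish: inside diameter 68 mm, outside 76 mm. Dark grey plastic, fixed to the bench, rim 12 mm high, walls 4 mm. Origin: centre of its underside; the floor the bottle stands on is 4 mm above it. 
- dish_small: The small round dish: inside diameter 54 mm, outside 62 mm. Dark grey plastic, fixed to the bench, rim 12 mm high, walls 4 mm. Origin: centre of its underside; the floor the bottle stands on is 4 mm above it. 
- dish_square: The square dish: inside 68 x 68 mm, outside 76 x 76 mm. Dark grey plastic, fixed to the bench, rim 12 mm high, walls 4 mm. Origin: centre of its underside; the floor the bottle stands on is 4 mm above it. x and y are square to its sides; the square bottle has 11 mm of room on each side when its sides are parallel to the dish's.
- jar: A squat wide-mouthed jar, not one of the four bottles: amber glass, 64 mm in diameter and 58 mm tall, its white lid nearly as wide as the jar. Loose, origin at the centre of its underside. To be left alone.
- flask: A conical flask, not one of the four bottles: amber glass, no cap, 72 mm across the base, narrowing to a 26 mm neck with a 32 mm lip at the top, 92 mm tall. Loose, origin at the centre of its underside. To be left alone.
Things that resemble listed ones, but are neither listed nor needed, are in the scene too. Leave any turquoise look-alike of the dish_large alone.

How it is judged:
At the end, for the whole second after the job is handed in: Every bottle stands in its own dish, released and at rest: underside centre within 13 mm (square bottle 16 mm) of the dish's centre, underside less than 8 mm above the underside of the dish (so flat on its 4 mm floor), leaning less than 0.08 rad (horizontal distance between bottle_large and dish_large below 0.013 m and z of bottle_large in the frame of dish_large between 0 and 0.008 m and angle between each of bottle_large, bottle_medium, bottle_small, bottle_square's own z axis and vertical below 0.08 rad and linear speed of each of bottle_large, bottle_medium, bottle_small, bottle_square below 0.02 m/s and angular speed of each of bottle_large, bottle_medium, bottle_small, bottle_square below 0.2 rad/s and horizontal distance between bottle_medium and dish_medium below 0.013 m and z of bottle_medium in the frame of dish_medium between 0 and 0.008 m and horizontal distance between bottle_small and dish_small below 0.013 m and z of bottle_small in the frame of dish_small between 0 and 0.008 m and horizontal distance between bottle_square and dish_square below 0.016 m and z of bottle_square in the frame of dish_square between 0 and 0.008 m); the robot touches nothing.
It fails at once if a bottle is tipped over (leans more than 0.6 rad) (angle between any of bottle_large, bottle_medium, bottle_small, bottle_square's own z axis and vertical above 0.6 rad).
It fails at once if the jar or the flask is moved by more than 15 mm (distance of any of jar, flask from where it was at the start of the episode above 0.015 m).
It fails at once if a bottle is dropped or slammed into its dish (faster than 0.5 m/s less than 30 mm above the dish's underside, as after a fall of more than 13 mm) ((horizontal distance between bottle_large and dish_large below 0.05 m and z of bottle_large in the frame of dish_large below 0.03 m and linear speed of bottle_large above 0.5 m/s) or (horizontal distance between bottle_medium and dish_medium below 0.05 m and z of bottle_medium in the frame of dish_medium below 0.03 m and linear speed of bottle_medium above 0.5 m/s) or (horizontal distance between bottle_small and dish_small below 0.05 m and z of bottle_small in the frame of dish_small below 0.03 m and linear speed of bottle_small above 0.5 m/s) or (horizontal distance between bottle_square and dish_square below 0.05 m and z of bottle_square in the frame of dish_square below 0.03 m and linear speed of bottle_square above 0.5 m/s)).
It also fails if it takes over 120 s, if anything falls off the work surface, if the arm or the gripper's body presses on something with over 40 N, if the wrist force passes 120 N, or if a joint passes its speed limit or range.

## Robot

A 6-joint arm with a two-finger parallel gripper is mounted at the origin on the work surface. World frame = base frame: x ahead of the robot, y to its left, z up, the work surface at z = 0. Lengths are in m, angles in rad, forces in N, time in s.
With the tool pointing down it reaches from about 0.425 to 1.125 m from the base axis. Payload 14.9 kg.
Tool frame: the origin (TCP) lies midway between the tips of the shut fingers; the grasp point (between the pads) lies 19 mm behind it (tcp_to_grasp is the distance from the TCP to the grasp point, in m); z points along the fingers, y is the line along which they close (so a half turn about z gives the same grasp; the last joint's range is limited). The gripper opens to 91 mm and grips with 3 to 60 N. Pads are 32 mm wide; open, the fingers measure 118 mm over their backs; the gripper's body (76 mm by 178 mm) begins 60 mm behind the grasp point.
Start: joints at [-1.38, 0.379, 1.734, -0, 1.028, -0.033], TCP at [0.155, -0.683, 0.175] pointing down, gripper open.
Joint ranges: [-2.77, 2.77], [-0.74, 2.19], [0, 2.66], [-1.06, 4.2], [0.31, 2.87], [-3.08, 3.08]. Speed limits (rad/s): [1.89, 1.89, 2.39, 3.14, 3.14, 3.14].

## Interface

Orientations are given as a unit quaternion [x, y, z, w].
In Python, from plant import * gives the robot as it stands.
- The arm moves only by the tool play_rows, never from a script. Its argument "deltas" is one flat list of numbers, 5 for each row, row after row: the finger opening in mm, from 0 to 91.2, then the shift along the tool's x, y, z in units of 40 mm (1.0 is 40 mm), then the turn about the tool's z in rad. In form: [jaw, tx, ty, tz, spin, jaw, tx, ty, tz, spin, ...]. A call has exactly 5 rows; each row shifts and turns the commanded pose from where the row before left it, along the tool's axes as they then stand; what a row does not reach is not made up. A row lasts 1/8 s, in which the tool goes at most 62.5 mm and 10.7 degrees, less where a joint would pass 70% of its speed; a pose out of reach is approached as far as the arm can. A call is refused whole if a number of a shift passes 1 or a number of a turn 0.188, either way. A call with a gripper value outside its range is refused whole. The fingers move at their own pace and stop on an object; the grip force is fixed at half the most. Time passes only in rows, so rows that do not move let the fingers close, or fill a call up. It gives the time, the measured TCP pose, the force, the opening and the grip force at its end, in the units of the state.
- get_obs(): the state, without advancing time (a new reading comes with each control period).
- get_image(name): name is "scene" or "top" or "wrist"; returns (picture, depth): 400x640x3 uint8, blue, green, red; 400x640 float32, m along the optical axis (not along the pixel's ray), 0 where there is no reading.
- get_calibration(name): a dict with "mtx" (3x3 intrinsics, pixels), "world_from_camera" (4x4, takes a point from camera to world coordinates). Camera axes: x right, y up, looking along -z (the intrinsics and any distortion apply to the point x, -y, -z); pixel columns grow to the right and rows downward; lengths in m; the calibration is good to about 2 mm. The wrist camera is an equidistant fisheye: a pixel r from the principal point sees the ray r / f radians off the axis. A picture is of the moment at which its call begins: read the wrist's pose just before it. get_calibration takes no time and is no camera call; for the wrist camera it gives the pose at the moment of the call.
- job_done(): hands the job in; it is judged then, once.
The state is a dict: "time_s": time; "qpos": joint angles; "joint_velocities": joint speeds; "joint_torque": joint torques, N m; "tcp_pos": TCP position; "tcp_rot": TCP orientation; "force": force on the tool from outside, world axes, zero at the start; "torque": the same for the moment, N m; "opening": opening from 0.0 (shut) to 1.0 (fully open); "finger_force": force on a finger pad.
Only numpy, scipy, OpenCV 4.12 (cv2) and the standard library are available. Lean on these libraries where they do the work, as an engineer would, in place of code of your own. Each camera call takes 0.05 s, during which the arm holds its last target. There are 200 camera calls.

## Working session

There is one attempt and no reset: what is moved stays moved. The work goes in short steps, Python scripts to look and compute and a tool call to move; the robot and the scene stay as the last step left them, time stands still between calls to the robot, and variables do not carry over. Pictures are saved under pics/ and viewed, at most 14 in all, crops included, and the job is handed in when it is done.

Besides the shell and the picture viewer there is one more tool, called as name(argument=value, ...), one argument or row to a line, values as JSON. play_rows: Moves the arm, as the interface text tells. Its arguments: {"type":"object","properties":{"deltas":{"type":"array","items":{"type":"number"}}},"required":["deltas"]}

```bash
mkdir -p pics; ls; python3 - <<'E'
from plant import *
import cv2, numpy as np
for n in ("top","scene"):
    im,d=get_image(n); cv2.imwrite(f"pics/{n}0.png",im); np.save(f"pics/{n}0.npy",d)
    c=get_calibration(n); print(n,c)
o=get_obs(); print(o)
E
```

```text
pics
top {'mtx': array([[424.08590887,   0.        , 322.46086207],
       [  0.        , 424.08590887, 198.11881674],
       [  0.        ,   0.        ,   1.        ]]), 'world_from_camera': array([[-0.0044617 ,  0.99715051, -0.07530575,  0.4113034 ],
       [-0.99992513, -0.00530682, -0.01102616, -0.00836114],
       [-0.01139438,  0.07525092,  0.99709953,  1.2332325 ],
       [ 0.        ,  0.        ,  0.        ,  1.        ]])}
scene {'mtx': array([[427.38973402,   0.        , 320.27819006],
       [  0.        , 427.38973402, 198.77859172],
       [  0.        ,   0.        ,   1.        ]]), 'world_from_camera': array([[-0.67492858, -0.43504591,  0.595992  ,  1.18744116],
       [ 0.737752  , -0.38263541,  0.55615837,  0.61970812],
       [-0.01390678,  0.81506147,  0.57920756,  0.68283645],
       [ 0.        ,  0.        ,  0.        ,  1.        ]])}
{'time_s': 0.1, 'qpos': array([-1.38028013e+00,  3.79359621e-01,  1.73470384e+00, -8.30156253e-06,
        1.02848561e+00, -3.32858971e-02]), 'joint_velocities': array([ 0.00055462, -0.00133169, -0.00046144, -0.00074756,  0.0002718 ,
       -0.00126349]), 'joint_torque': array([ 3.34648166e-04, -7.65037465e+01, -4.35292482e+01,  6.51551946e-02,
        3.97800026e-02, -7.71204242e-06]), 'tcp_pos': array([ 0.15528714, -0.68217001,  0.1746606 ]), 'tcp_rot': array([ 9.93745255e-01,  1.11669776e-01, -4.10986735e-05, -4.76449026e-04]), 'force': array([ 0.29152538, -0.34383061,  0.2491891 ]), 'torque': array([ 0.01512721, -0.00840411, -0.02305936]), 'finger_force': 0.0, 'opening': 1.0019816142745268}
```

View pics/top0.png

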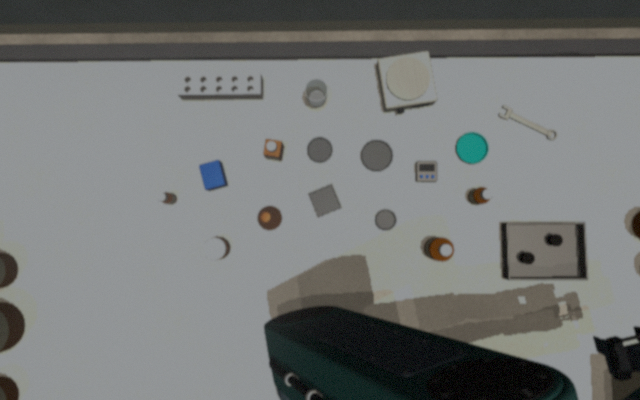

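View pics/scene0.png

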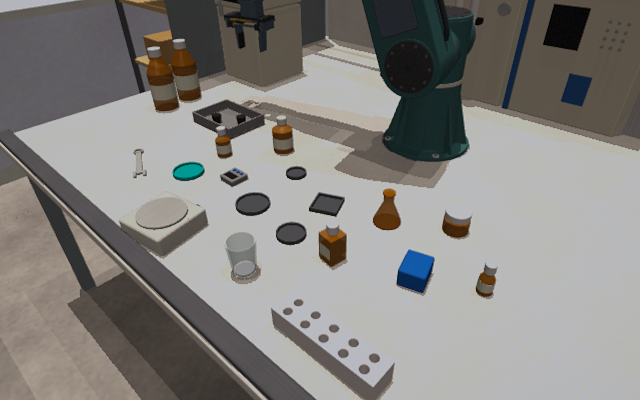

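The top view shows the dishes at (320,149), (377,155), (385,219) and the square one at (325,200). The bottles are large (440,249), medium or small at (480,196) and (168,198), and square (273,148). The jar is at (218,247), the flask at (270,217), and the turquoise decoy at (471,148). Next I'll measure them in 3D.

```bash
cat > h.py <<'E'
import cv2, numpy as np
def pts(d,c):
    K=c["mtx"]; v,u=np.indices(d.shape); T=c["world_from_camera"]
    p=np.stack([(u-K[0,2])/K[0,0]*d,-(v-K[1,2])/K[1,1]*d,-d],-1)
    return p@T[:3,:3].T+T[:3,3]
def ray(u,v,z,c):
    K=c["mtx"];T=c["world_from_camera"]
    r=T[:3,:3]@np.array([(u-K[0,2])/K[0,0],-(v-K[1,2])/K[1,1],-1]); o=T[:3,3]
    return o+r*(z-o[2])/r[2]
E
python3 - <<'E'
from plant import *
from h import *
np.set_printoptions(precision=4,suppress=True)
c=get_calibration("top"); d=np.load("pics/top0.npy"); im=cv2.imread("pics/top0.png")
P=pts(d,c); z=P[...,2]
print("table z",np.median(z[150:250,100:600]))
for n,(u,v,r) in dict(a440=(440,249,18),b480=(480,196,14),c168=(168,198,12),sq=(273,148,14),jar=(218,247,16),flask=(270,217,16)).items():
    w=P[v-r:v+r,u-r:u+r].reshape(-1,3); zm=np.percentile(w[w[:,2]>0.02][:,2],98); t=w[w[:,2]>zm-0.008]
    print(n,"top z",zm,"n",len(t),"centre",(t.min(0)+t.max(0))/2,t.mean(0),"ext",np.ptp(t,axis=0)[:2])
for n,(u,v,r) in dict(d320=(320,149,20),d377=(377,155,24),d385=(385,219,18),dsq=(325,200,26)).items():
    g=im[v-r:v+r,u-r:u+r].astype(int).max(-1); m=(g<150).astype(np.uint8)
    k,l,s,ce=cv2.connectedComponentsWithStats(m); i=1+np.argmax(s[1:,4])
    cn=cv2.findContours((l==i).astype(np.uint8),cv2.RETR_EXTERNAL,cv2.CHAIN_APPROX_NONE)[0][0]
    bx=cv2.minAreaRect(cn); uv=(bx[0][0]+u-r,bx[0][1]+v-r)
    p=ray(*uv,0.008,c); s8=(1.233-.008)/424; print(n,"px",uv,"rect",bx[1],bx[2],"mm",np.array(bx[1])*s8*1e3+2.9,"world",p)
    if n=="dsq":
        q=cv2.boxPoints(bx); W=[ray(a+u-r,b+v-r,.012,c) for a,b in q]; e=W[1]-W[0]; print("angle",np.degrees(np.arctan2(e[1],e[0]))%90)
A=cv2.resize(im[125:265,140:310],None,fx=4,fy=4,interpolation=cv2.INTER_CUBIC)
B=cv2.resize(im[125:265,295:505],None,fx=3.8,fy=3.8,interpolation=cv2.INTER_CUBIC)
cv2.imwrite("pics/A.png",A);cv2.imwrite("pics/B.png",B)
E
```

```text
table z -0.00016858516276163638
a440 top z 0.11737903741845304 n 119 centre [ 0.3768 -0.1701  0.6714] [ 0.3596 -0.3066  0.1518] ext [0.069  0.3234]
b480 top z 0.09706133876112943 n 88 centre [ 0.506  -0.4379  0.0937] [ 0.5056 -0.4375  0.0938] ext [0.0274 0.0276]
c168 top z 0.08059146022567969 n 63 centre [0.4633 0.225  0.653 ] [0.5005 0.4257 0.1316] ext [0.104  0.4668]
sq top z 0.10449292302082441 n 79 centre [0.5324 0.074  0.6649] [0.6196 0.13   0.1999] ext [0.2421 0.1647]
jar top z 0.0619142926011989 n 366 centre [0.3722 0.1624 0.6436] [0.3621 0.3017 0.0672] ext [0.0783 0.3415]
flask top z 0.09522210843291037 n 110 centre [0.4361 0.0838 0.6603] [0.4465 0.1563 0.1122] ext [0.0496 0.1843]
d320 px (319.5, 148.5) rect (39.0, 39.0) 90.0 mm [115.5769 115.5769] world [0.6494 0.0132 0.008 ]
d377 px (376.0, 154.5) rect (47.0, 46.0) 90.0 mm [138.6901 135.8009] world [ 0.6306 -0.1515  0.008 ]
d385 px (384.5, 218.5) rect (35.0, 35.0) 90.0 mm [104.0203 104.0203] world [ 0.444  -0.1734  0.008 ]
dsq px (324.5, 199.5) rect (51.0, 51.0) 90.0 mm [150.2467 150.2467] world [ 0.4998 -0.0007  0.008 ]
angle 89.65757376239107
```

View pics/A.png

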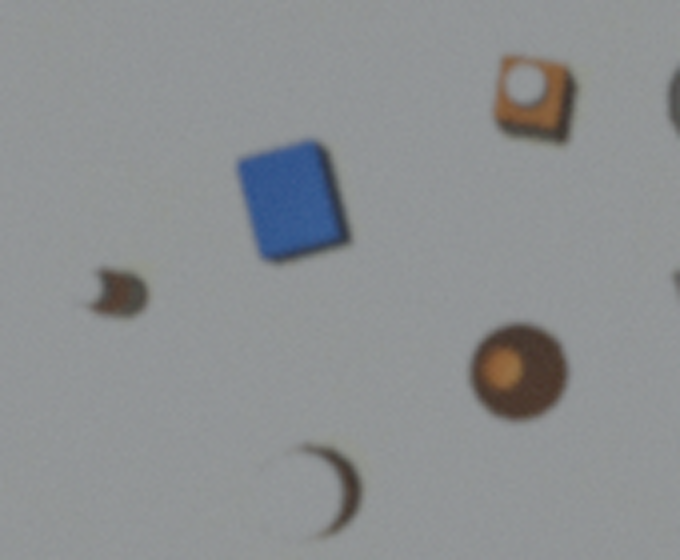

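View pics/B.png

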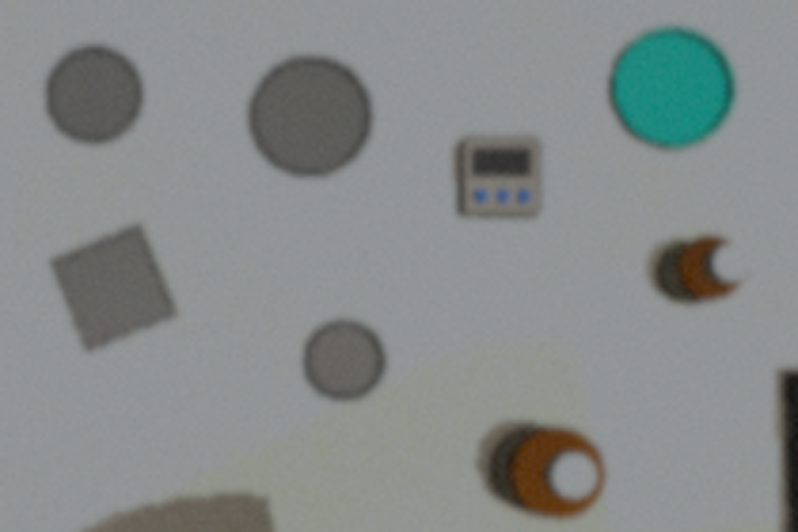

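Crop A shows the square bottle, with its cap at about (525,83) in the crop and its body turned by about 8°, and the small bottle at left. It also shows the flask at (518,370) and the jar at (310,490). Crop B shows the grey dishes: medium (95,95), large (311,116), small (345,360) and square (114,288). The turquoise decoy is at (672,88), the medium bottle at (715,265) and the large bottle at (565,472). My dish threshold was too loose, so I'll refine it.

```bash
python3 - <<'E'
from plant import *
from h import *
np.set_printoptions(precision=4,suppress=True)
c=get_calibration("top"); d=np.load("pics/top0.npy"); im=cv2.imread("pics/top0.png")
P=pts(d,c)
for n,(u,v,r,h) in dict(large=(442,249,16,.115),med=(480,196,14,.095),small=(166,198,14,.078),sq=(273,148,14,.1),flask=(268,217,10,.092),jar=(215,247,16,.058)).items():
    w=P[v-r:v+r,u-r:u+r].reshape(-1,3); t=w[(w[:,2]>h-.006)&(w[:,2]<h+.008)]
    print(n,"n",len(t),"z",np.median(t[:,2]),"centre",(t.min(0)+t.max(0))[:2]/2,"med",np.median(t,axis=0)[:2],"ext",np.ptp(t,axis=0)[:2])
w=P[130:166,258:290].reshape(-1,3); t=w[(w[:,2]>.06)&(w[:,2]<.085)]
b=cv2.minAreaRect((t[:,:2]*1000).astype(np.float32)); print("sq shoulder",b)
g=cv2.resize(cv2.GaussianBlur(im,(3,3),0),None,fx=4,fy=4,interpolation=cv2.INTER_CUBIC).astype(int).max(-1)
for n,(u,v,r) in dict(med=(320,149,20),large=(377,155,24),small=(385,219,16),sq=(325,200,22)).items():
    y0,x0=4*(v-r),4*(u-r); G=g[y0:4*(v+r),x0:4*(u+r)]
    th=(np.median(G[70:90,70:90] if r>20 else G[50:80,50:80])+np.percentile(G,90))/2
    k,l,s,ce=cv2.connectedComponentsWithStats((G<th).astype(np.uint8)); i=1+np.argmax(s[1:,4])
    cn=cv2.findContours((l==i).astype(np.uint8),cv2.RETR_EXTERNAL,cv2.CHAIN_APPROX_NONE)[0][0]
    W=np.array([ray((a+x0+.5)/4-.5,(b+y0+.5)/4-.5,.010,c)[:2] for a,b in cn[:,0]])
    print("dish",n,th,"rect mm",cv2.minAreaRect((W*1000).astype(np.float32)))
E
```

```text
large n 115 z 0.11420839266476723 centre [ 0.3581 -0.3171] med [ 0.3581 -0.3169] ext [0.0315 0.0294]
med n 88 z 0.09371699898466512 centre [ 0.506  -0.4379] med [ 0.5059 -0.4378] ext [0.0274 0.0276]
small n 61 z 0.07630168061355591 centre [0.5042 0.4469] med [0.5042 0.4475] ext [0.0221 0.0231]
sq n 81 z 0.09935820336828005 centre [0.6398 0.1447] med [0.6396 0.1433] ext [0.0273 0.025 ]
flask n 109 z 0.09128486182258144 centre [0.4474 0.1597] med [0.4474 0.1593] ext [0.0271 0.0325]
jar n 388 z 0.05727882079995972 centre [0.362  0.3038] med [0.3607 0.3048] ext [0.058  0.0587]
sq shoulder ((639.72802734375, 143.8282470703125), (46.581787109375, 46.80189514160156), 80.9262924194336)
dish med 120.5 rect mm ((646.1171264648438, 13.926704406738281), (75.18291473388672, 77.49869537353516), 89.64610290527344)
dish large 121.5 rect mm ((628.49072265625, -151.6066131591797), (95.99415588378906, 94.1408920288086), 89.60277557373047)
dish small 126.5 rect mm ((441.4518737792969, -174.85018920898438), (64.62090301513672, 63.295188903808594), 88.99452209472656)
dish sq 124.5 rect mm ((497.7093811035156, -0.16144180297851562), (78.17523956298828, 77.54605865478516), 22.319875717163086)
```

The sizes and heights match the descriptions: caps at 114, 94, 76 and 99 mm, dish diameters of 76, 95 and 63 mm, and a 78 mm square. The square bottle sits at −9° and its dish at 22°, so it needs about +31° of turn in the world frame. I'll start with the large bottle.

```bash
cat >> h.py <<'E'
from scipy.spatial.transform import Rotation
def to(*targets):
    "tool-frame steps in 40 mm units through world targets"
    from plant import get_obs
    o=get_obs(); R=Rotation.from_quat(o["tcp_rot"]).as_matrix(); p=o["tcp_pos"]
    print("t %.1f"%o["time_s"],"tcp",p.round(4),"yaw",np.degrees(np.arctan2(R[1,0],R[0,0])).round(2),"tilt",R[2,2].round(4),"open",round(91.2*o["opening"],1),"ff",round(o["finger_force"],1),"F",np.round(o["force"],1))
    for t in targets:
        t=np.array(t); print(t,"->",(R.T@(t-p)/.04).round(3)); p=t
E
python3 -c "
from h import *
to((.358,-.317,.175),(.358,-.317,.092))"
```

```text
t 0.1 tcp [ 0.1553 -0.6822  0.1747] yaw 12.82 tilt -1.0 open 91.4 ff 0.0 F [ 0.3 -0.3  0.2]
[ 0.358 -0.317  0.175] -> [ 6.968e+00 -7.777e+00 -1.000e-03]
[ 0.358 -0.317  0.092] -> [-0.000e+00  2.000e-03  2.075e+00]
```

play_rows(
  deltas=[91,0.7,-0.78,0,0,91,0.7,-0.78,0,0,91,0.7,-0.78,0,0,91,0.7,-0.78,0,0,91,0.7,-0.78,0,0],
)

```text
time_s: 0.72
tcp_pos: [0.2577, -0.498, 0.175]
tcp_rot: [0.994, 0.112, -0.0, -0.0]
force: [1.0, -1.1, 0.6]
opening: 0.996
finger_force: 0.0
```

play_rows(
  deltas=[91,0.7,-0.78,0,0,91,0.7,-0.78,0,0,91,0.7,-0.78,0,0,91,0.7,-0.77,0,0,91,0.68,-0.76,0,0],
)

```text
time_s: 1.35
tcp_pos: [0.359, -0.3162, 0.1751]
tcp_rot: [0.994, 0.112, -0.0, -0.0]
force: [-0.2, 0.2, 0.1]
opening: 0.996
finger_force: 0.0
```

```bash
python3 -c "
from h import *
from plant import *
im,d=get_image('wrist'); cv2.imwrite('pics/w1.png',im)
to((.358,-.317,.175),(.358,-.317,.092))"
```

```text
t 1.4 tcp [ 0.36   -0.3133  0.1749] yaw 12.85 tilt -1.0 open 91.2 ff 0.0 F [-0.3  0.1 -0.5]
[ 0.358 -0.317  0.175] -> [-0.068  0.079 -0.002]
[ 0.358 -0.317  0.092] -> [-0.     0.003  2.075]
```

View pics/w1.png

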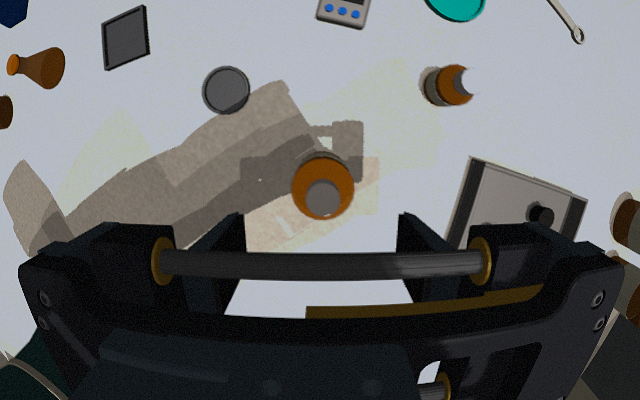

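The wrist view shows the cap at (322,198), centred between the fingers at columns 240 and 402. I'll go down, grip and lift.

play_rows(
  deltas=[91,-0.06,0.08,0.5,0,91,0,0,0.7,0,91,0,0,0.6,0,91,0,0,0.27,0,91,0,0,0,0],
)

```text
time_s: 2.02
tcp_pos: [0.3567, -0.321, 0.0921]
tcp_rot: [0.994, 0.112, -0.0, -0.0]
force: [-0.6, -0.1, -0.5]
opening: 0.997
finger_force: 0.0
```

play_rows(
  deltas=[25,0,0,0,0,25,0,0,0,0,25,0,0,0,0,25,0,0,0,0,25,0,0,0,0],
)

```text
time_s: 2.65
tcp_pos: [0.357, -0.3212, 0.0925]
tcp_rot: [0.994, 0.112, 0.0, 0.0]
force: [-0.0, 0.1, -0.5]
opening: 0.482
finger_force: 0.0
```

```bash
python3 -c "
from h import *
to((.358,-.317,.212),(.6285,-.1516,.212),(.6285,-.1516,.096))"
```

```text
t 2.6 tcp [ 0.357  -0.3212  0.0925] yaw 12.82 tilt -1.0 open 44.0 ff 0.0 F [-0.   0.1 -0.5]
[ 0.358 -0.317  0.212] -> [ 0.048 -0.096 -2.988]
[ 0.6285 -0.1516  0.212 ] -> [ 7.512 -2.531 -0.   ]
[ 0.6285 -0.1516  0.096 ] -> [-0.  -0.   2.9]
```

play_rows(
  deltas=[25,0.04,-0.1,0,0,25,0,0,0,0,25,0,0,0,0,25,0,0,0,0,25,0,0,0,0],
)

```text
time_s: 3.28
tcp_pos: [0.3576, -0.317, 0.0924]
tcp_rot: [0.994, 0.112, -0.0, 0.0]
force: [0.0, -0.1, 0.2]
opening: 0.272
finger_force: 0.0
```

play_rows(
  deltas=[25,0,0,-0.3,0,25,0,0,-0.6,0,25,0,0,-0.7,0,25,0,0,-0.4,0,25,0,0,-0.2,0],
)

```text
time_s: 3.9
tcp_pos: [0.3579, -0.3171, 0.1814]
tcp_rot: [0.994, 0.112, 0.0, 0.0]
force: [-0.4, 0.2, 0.0]
opening: 0.275
finger_force: 0.0
```

```bash
python3 -c "
from h import *
to((.6285,-.1516,.16),(.6285,-.1516,.096))"
```

```text
t 3.9 tcp [ 0.3579 -0.3171  0.1814] yaw 12.82 tilt -1.0 open 25.0 ff 0.0 F [-0.4  0.2  0. ]
[ 0.6285 -0.1516  0.16  ] -> [ 7.515 -2.534  0.538]
[ 0.6285 -0.1516  0.096 ] -> [-1.0e-03 -2.0e-03  1.6e+00]
```

The opening reached the commanded 25 mm with no force, so the grip missed. I'll look.

```bash
python3 -c "
from h import *
from plant import *
im,d=get_image('wrist'); cv2.imwrite('pics/w2.png',im)
c=get_calibration('top');im,d=get_image('top'); P=pts(d,c);u,v,r=442,249,22
w=P[v-r:v+r,u-r:u+r].reshape(-1,3)
t=w[(w[:,2]>.109)&(w[:,2]<.123)]; print(len(t),(t.min(0)+t.max(0))/2,np.ptp(t,axis=0))
print(get_calibration('wrist'))"
```

```text
4 [ 0.36837789 -0.31877359  0.11400974] [0.01040748 0.00397669 0.00843149]
{'mtx': array([[309.70691629,   0.        , 320.79401992],
       [  0.        , 309.70691629, 197.57384702],
       [  0.        ,   0.        ,   1.        ]]), 'world_from_camera': array([[ 0.22247477,  0.94467214,  0.24103842,  0.42585715],
       [-0.97493785,  0.21529465,  0.05607493, -0.30068143],
       [ 0.00107814, -0.24747274,  0.96889426,  0.39031916],
       [ 0.        ,  0.        ,  0.        ,  1.        ]])}
```

View pics/w2.png

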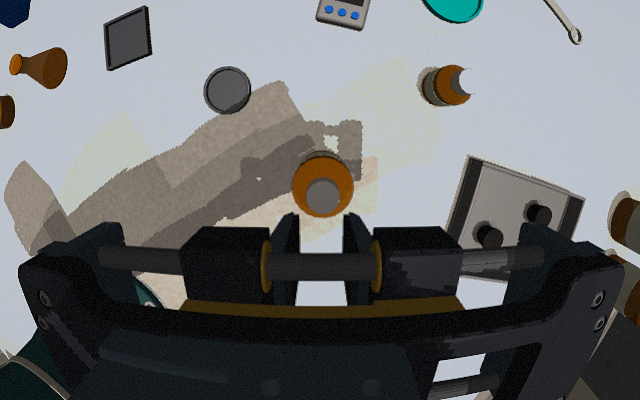

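The bottle is untouched and stands just ahead of the fingers. I'll use the wrist depth to check where the fingertips really are.

```bash
python3 -c "
from h import *
from plant import *
np.set_printoptions(precision=4,suppress=True)
c=get_calibration('wrist');im,d=get_image('wrist');K=c['mtx'];T=c['world_from_camera']
o=get_obs();R=Rotation.from_quat(o['tcp_rot']).as_matrix()
def w(u,v):
    x=(u-K[0,2])/K[0,0];y=(v-K[1,2])/K[1,1];r=np.hypot(x,y);s=np.tan(r)/max(r,1e-9);D=d[v,u]
    return T[:3,:3]@np.array([x*s*D,-y*s*D,-D])+T[:3,3]
for u,v in ((322,190),(315,198),(330,198),(322,160),(290,218),(296,218),(293,230),(348,218),(352,218),(350,230),(280,235),(360,235),(285,290),(225,90),(320,260)):
    p=w(u,v); print((u,v),d[v,u].round(4),'world',p,'tool',(R.T@(p-o['tcp_pos'])*1000).round(1))
"
```

```text
(322, 190) 0.2828 world [ 0.3645 -0.3161  0.1146] tool [ 6.9  0.8 65.6]
(315, 198) 0.2843 world [ 0.3558 -0.3115  0.115 ] tool [-0.5 -5.6 65.2]
(330, 198) 0.2847 world [ 0.3587 -0.325   0.1146] tool [-0.6  8.2 65.6]
(322, 160) 0.3123 world [ 0.3868 -0.3112  0.0783] tool [ 29.8   1.  101.9]
(290, 218) 0.1666 world [ 0.3716 -0.2962  0.2316] tool [ 18.2 -17.1 -51.4]
(296, 218) 0.1728 world [ 0.3703 -0.2993  0.2257] tool [ 16.3 -14.3 -45.5]
(293, 230) 0.1537 world [ 0.3704 -0.2993  0.2454] tool [ 16.4 -14.3 -65.2]
(348, 218) 0.171 world [ 0.3773 -0.3274  0.2274] tool [ 16.9  14.7 -47.2]
(352, 218) 0.167 world [ 0.3789 -0.3289  0.2313] tool [ 18.1  16.5 -51.1]
(350, 230) 0.1539 world [ 0.3767 -0.327   0.2453] tool [ 16.4  14.2 -65.1]
(280, 235) 0.1434 world [ 0.3705 -0.2939  0.2557] tool [ 17.7 -19.5 -75.5]
(360, 235) 0.1435 world [ 0.3788 -0.3304  0.2556] tool [ 17.7  17.9 -75.4]
(285, 290) 0.1302 world [ 0.353  -0.3015  0.2741] tool [ -1.1 -16.  -93.9]
(225, 90) 0.3634 world [ 0.4399 -0.1735  0.0044] tool [ 112.2 -121.5  175.8]
(320, 260) 0.0832 world [ 0.3897 -0.3088  0.3139] tool [  33.1   -0.7 -133.7]
```

Wrist depth puts the visible fingertips about 45 mm above the reported TCP. I'll cross-check that precisely with the scene camera before relying on it.

```bash
python3 -c "
from h import *
from plant import *
np.set_printoptions(precision=4,suppress=True)
o=get_obs();R=Rotation.from_quat(o['tcp_rot']).as_matrix();print(o['tcp_pos'],o['qpos'])
c=get_calibration('wrist');im,d=get_image('wrist');K=c['mtx'];T=c['world_from_camera']
v,u=np.indices(d.shape);x=(u-K[0,2])/K[0,0];y=(v-K[1,2])/K[1,1];r=np.hypot(x,y)+1e-9;s=np.tan(r)/r
W=np.stack([x*s*d,-y*s*d,-d],-1)@T[:3,:3].T+T[:3,3]
C=get_calibration('scene');im,d2=get_image('scene');S=pts(d2,C);cv2.imwrite('pics/s3.png',im)
for n,Q,dd in(('wrist',W,d),('scene',S,d2)):
    q=((Q.reshape(-1,3)-o['tcp_pos'])@R*1000)[dd.ravel()>0]
    m=(abs(q[:,0])<25)&(abs(q[:,1])<45)&(q[:,2]>-110)&(q[:,2]<55); q=q[m]
    print(n,len(q),'max z percentiles',np.percentile(q[:,2],[50,90,97,99,100]).round(1)); i=np.argsort(-q[:,2])[:300:30]; print(q[i].round(1))
"
```

```text
[ 0.3576 -0.3168  0.1802] [-0.7739  0.0127  2.1709 -0.      0.9581  0.5731]
wrist 2833 max z percentiles [-78.7 -50.  -43.4 -39.6 -37.7]
[[ 18.1 -16.8 -37.7]
 [ 16.9  15.  -39.6]
 [ 18.3  15.3 -42.2]
 [ 16.4  12.4 -43.7]
 [ 16.2 -14.  -45.1]
 [ 11.2 -13.5 -45.9]
 [ 16.3 -15.5 -47.1]
 [ 18.3 -17.6 -47.8]
 [ -2.4  11.9 -48.6]
 [ 16.6  12.5 -49.6]]
scene 439 max z percentiles [-76.4 -47.4 -42.4 -40.  -39. ]
[[-13.4  12.3 -39. ]
 [-11.3  14.  -45.7]
 [ -4.7  16.3 -50.5]
 [ 13.3 -14.4 -55.4]
 [ 15.7  12.  -60.8]
 [  2.4  13.6 -65.4]
 [ -4.2 -25.  -69.6]
 [ -9.6 -25.3 -74. ]
 [ 14.3 -13.5 -79.5]
 [ 13.7 -20.5 -83.3]]
```

View pics/s3.png

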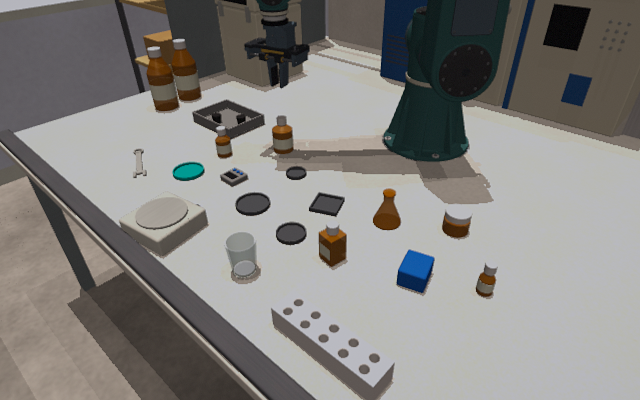

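Both cameras show the tips 40 ± 2 mm behind the reported TCP, so I'll treat the true tip height as tcp_z + 40 mm. That makes the grasp TCP z the bottle's height minus 60 mm, or 0.055 for the large one.

play_rows(
  deltas=[70,0,0,0,0,70,0,0,0,0,70,0,0,0,0,70,0,0,0.5,0,70,0,0,0.8,0],
)

```text
time_s: 4.78
tcp_pos: [0.3583, -0.3176, 0.1286]
tcp_rot: [0.994, 0.112, 0.001, 0.001]
force: [0.9, -0.6, -0.8]
opening: 0.761
finger_force: 0.0
```

play_rows(
  deltas=[70,0,0,0.7,0,70,0,0,0.6,0,70,0,0,0.35,0,70,0,0,0.15,0,70,0,0,0,0],
)

```text
time_s: 5.4
tcp_pos: [0.3578, -0.3171, 0.0566]
tcp_rot: [0.994, 0.112, 0.0, 0.0]
force: [-0.5, 0.1, -0.7]
opening: 0.767
finger_force: 0.0
```

play_rows(
  deltas=[25,0,0,0,0,25,0,0,0,0,25,0,0,0,0,25,0,0,0,0,25,0,0,0,0],
)

```text
time_s: 6.02
tcp_pos: [0.3579, -0.3172, 0.0566]
tcp_rot: [0.994, 0.112, 0.0, 0.0]
force: [-0.6, -1.4, 1.1]
opening: 0.339
finger_force: 30.0
```

```bash
python3 -c "
from h import *
to((.358,-.317,.055))"
```

```text
t 6.0 tcp [ 0.3579 -0.3172  0.0566] yaw 12.82 tilt -1.0 open 30.9 ff 30.0 F [-0.6 -1.4  1.1]
[ 0.358 -0.317  0.055] -> [ 0.004 -0.005  0.04 ]
```

Gripped at 30 N and 31 mm. Now I'll lift and carry it.

play_rows(
  deltas=[25,0,0,-0.2,0,25,0,0,-0.5,0,25,0,0,-0.7,0,25,0.1,0,-0.4,0,25,0.3,-0.1,-0.2,0],
)

```text
time_s: 6.65
tcp_pos: [0.3728, -0.3095, 0.1372]
tcp_rot: [0.994, 0.111, 0.0, 0.0]
force: [0.3, 0.3, -4.1]
opening: 0.343
finger_force: 30.0
```

play_rows(
  deltas=[25,0.6,-0.2,0,0,25,0.8,-0.27,0,0,25,0.8,-0.27,0,0,25,0.8,-0.27,0,0,25,0.8,-0.27,0,0],
)

```text
time_s: 7.28
tcp_pos: [0.5102, -0.2242, 0.1357]
tcp_rot: [0.994, 0.112, -0.001, -0.0]
force: [0.2, -0.5, -2.8]
opening: 0.342
finger_force: 30.0
```

play_rows(
  deltas=[25,0.8,-0.27,0,0,25,0.8,-0.27,0,0,25,0.8,-0.27,0,0,25,0.6,-0.2,0,0,25,0.3,-0.1,0,0],
)

```text
time_s: 7.9
tcp_pos: [0.6288, -0.1522, 0.1359]
tcp_rot: [0.994, 0.112, -0.0, -0.0]
force: [-0.2, -0.7, -3.8]
opening: 0.34
finger_force: 30.0
```

play_rows(
  deltas=[25,0,0,0,0,25,0,0,0,0,25,0,0,0,0,25,0,0,0,0,25,0,0,0,0],
)

```text
time_s: 8.52
tcp_pos: [0.6279, -0.1534, 0.1365]
tcp_rot: [0.994, 0.112, 0.0, 0.0]
force: [0.5, 0.5, -3.4]
opening: 0.346
finger_force: 30.0
```

```bash
python3 -c "
from h import *
to((.6285,-.1516,.09),(.6285,-.1516,.0611))"
```

```text
t 8.5 tcp [ 0.6279 -0.1534  0.1365] yaw 12.81 tilt -1.0 open 31.5 ff 30.0 F [ 0.5  0.5 -3.4]
[ 0.6285 -0.1516  0.09  ] -> [ 0.024 -0.041  1.163]
[ 0.6285 -0.1516  0.0611] -> [-0.    -0.     0.722]
```

play_rows(
  deltas=[25,0.02,-0.04,0.3,0,25,0,0,0.5,0,25,0,0,0.4,0,25,0,0,0.25,0,25,0,0,0.15,0],
)

```text
time_s: 9.15
tcp_pos: [0.6283, -0.1515, 0.0715]
tcp_rot: [0.994, 0.112, -0.0, -0.0]
force: [-0.3, 0.3, -3.3]
opening: 0.343
finger_force: 30.0
```

play_rows(
  deltas=[25,0,0,0.1,0,25,0,0,0.08,0,25,0,0,0.06,0,25,0,0,0.03,0,25,0,0,0,0],
)

```text
time_s: 9.78
tcp_pos: [0.6285, -0.1515, 0.0617]
tcp_rot: [0.994, 0.112, 0.0, 0.0]
force: [-0.5, 0.8, -2.3]
opening: 0.342
finger_force: 30.0
```

```bash
python3 -c "
from h import *
to((.6285,-.1516,.0611))"
```

```text
t 9.8 tcp [ 0.6285 -0.1515  0.0617] yaw 12.82 tilt -1.0 open 31.2 ff 30.0 F [-0.5  0.8 -2.3]
[ 0.6285 -0.1516  0.0611] -> [-0.001  0.002  0.015]
```

play_rows(
  deltas=[25,0,0,0.02,0,45,0,0,0,0,70,0,0,0,0,70,0,0,0,0,70,0,0,0,0],
)

```text
time_s: 10.4
tcp_pos: [0.6286, -0.1515, 0.061]
tcp_rot: [0.994, 0.112, 0.0, 0.0]
force: [0.7, -0.6, -0.1]
opening: 0.741
finger_force: 0.0
```

play_rows(
  deltas=[70,0,0,-0.2,0,70,0,0,-0.5,0,70,0,0,-0.6,0,70,0,0,-0.2,0,70,-0.2,0.3,0,0],
)

```text
time_s: 11.02
tcp_pos: [0.6237, -0.1651, 0.1217]
tcp_rot: [0.994, 0.112, 0.001, 0.0]
force: [0.3, 0.2, 0.5]
opening: 0.768
finger_force: 0.0
```

play_rows(
  deltas=[70,-0.5,0.7,0,0,70,-0.6,0.8,0,0,70,-0.6,0.8,0,0,70,-0.6,0.8,0,0,70,-0.6,0.8,0,0],
)

```text
time_s: 11.65
tcp_pos: [0.5432, -0.3444, 0.1199]
tcp_rot: [0.994, 0.112, -0.001, -0.0]
force: [-0.1, 0.7, -0.3]
opening: 0.77
finger_force: 0.0
```

play_rows(
  deltas=[70,-0.6,0.8,0,0,70,-0.5,0.7,0,0,70,-0.37,0.6,0,0,70,0,0,0,0,70,0,0,0,0],
)

```text
time_s: 12.28
tcp_pos: [0.5056, -0.4374, 0.1201]
tcp_rot: [0.994, 0.111, -0.0, -0.0]
force: [-0.4, 0.6, 0.3]
opening: 0.77
finger_force: 0.0
```

```bash
python3 -c "
from h import *
from plant import *
c=get_calibration('top');im,d=get_image('top'); P=pts(d,c).reshape(-1,3)
def cap(x,y,h):
    w=P[np.hypot(P[:,0]-x,P[:,1]-y)<.04]; t=w[(w[:,2]>h-.008)&(w[:,2]<h+.01)]; print(len(t),(t.min(0)+t.max(0))/2,np.median(t,axis=0))
cap(.6285,-.1516,.119); cap(.506,-.438,.095)
to((.506,-.438,.1),(.506,-.438,.035))"
```

```text
113 [ 0.62727995 -0.15102051  0.11781778] [ 0.62823393 -0.15176272  0.11810992]Traceback (most recent call last):
  File "<string>", line 7, in <module>
    cap(.6285,-.1516,.119); cap(.506,-.438,.095)
                            ~~~^^^^^^^^^^^^^^^^^
  File "<string>", line 6, in cap
    w=P[np.hypot(P[:,0]-x,P[:,1]-y)<.04]; t=w[(w[:,2]>h-.008)&(w[:,2]<h+.01)]; print(len(t),(t.min(0)+t.max(0))/2,np.median(t,axis=0))
                                                                                             ~~~~~^^^
    return umr_minimum(a, axis, None, out, keepdims, initial, where)
ValueError: zero-size array to reduction operation minimum which has no identity
```

The large bottle is in its dish, with the cap top at 118 mm and the centre on target. Now the medium bottle, which I'll lift 145 mm to pass over the large one.

play_rows(
  deltas=[70,0,0,0.4,0,70,0,0,0.7,0,70,0,0,0.6,0,70,0,0,0.3,0,70,0,0,0.12,0],
)

```text
time_s: 12.95
tcp_pos: [0.5061, -0.4375, 0.0351]
tcp_rot: [0.994, 0.112, -0.0, -0.0]
force: [-0.1, 0.0, -0.1]
opening: 0.763
finger_force: 0.0
```

play_rows(
  deltas=[20,0,0,0,0,20,0,0,0,0,20,0,0,0,0,20,0,0,0,0,20,0,0,0,0],
)

```text
time_s: 13.58
tcp_pos: [0.5063, -0.4379, 0.0362]
tcp_rot: [0.994, 0.112, 0.0, 0.0]
force: [-0.1, -0.3, 1.4]
opening: 0.3
finger_force: 30.0
```

play_rows(
  deltas=[20,0,0,0,0,20,0,0,-0.2,0,20,0,0,-0.5,0,20,0,0,-0.8,0,20,0,0,-0.8,0],
)

```text
time_s: 14.2
tcp_pos: [0.5062, -0.4379, 0.1303]
tcp_rot: [0.994, 0.112, 0.0, 0.0]
force: [-0.2, -0.1, -1.9]
opening: 0.298
finger_force: 30.0
```

```bash
python3 -c "
from h import *
to((.646,.014,.18))"
```

```text
t 14.2 tcp [ 0.5062 -0.4379  0.1303] yaw 12.82 tilt -1.0 open 27.1 ff 30.0 F [-0.2 -0.1 -1.9]
[0.646 0.014 0.18 ] -> [  5.915 -10.239  -1.246]
```

play_rows(
  deltas=[20,0,0,-0.6,0,20,0,0,-0.4,0,20,0.1,-0.2,-0.25,0,20,0.3,-0.5,0,0,20,0.46,-0.8,0,0],
)

```text
time_s: 14.82
tcp_pos: [0.5263, -0.3698, 0.1771]
tcp_rot: [0.994, 0.111, -0.0, -0.0]
force: [-0.3, 0.3, -1.7]
opening: 0.3
finger_force: 30.0
```

play_rows(
  deltas=[20,0.46,-0.8,0,0,20,0.46,-0.8,0,0,20,0.46,-0.8,0,0,20,0.46,-0.8,0,0,20,0.46,-0.8,0,0],
)

```text
time_s: 15.45
tcp_pos: [0.5802, -0.1923, 0.1769]
tcp_rot: [0.994, 0.112, -0.001, -0.0]
force: [0.2, -0.1, -1.8]
opening: 0.299
finger_force: 30.0
```

play_rows(
  deltas=[20,0.46,-0.8,0,0,20,0.46,-0.8,0,0,20,0.46,-0.8,0,0,20,0.46,-0.8,0,0,20,0.46,-0.8,0,0],
)

```text
time_s: 16.08
tcp_pos: [0.6339, -0.0161, 0.1769]
tcp_rot: [0.994, 0.112, -0.001, -0.0]
force: [-0.1, 0.3, -1.9]
opening: 0.294
finger_force: 30.0
```

play_rows(
  deltas=[20,0.3,-0.5,0,0,20,0.12,-0.2,0,0,20,0,0,0,0,20,0,0,0,0,20,0,0,0,0],
)

```text
time_s: 16.7
tcp_pos: [0.6448, 0.0114, 0.1781]
tcp_rot: [0.994, 0.111, 0.0, 0.0]
force: [-0.2, 0.6, -1.5]
opening: 0.302
finger_force: 29.9
```

```bash
python3 -c "
from h import *
to((.646,.014,.0402))"
```

```text
t 16.7 tcp [0.6448 0.0114 0.1781] yaw 12.77 tilt -1.0 open 27.6 ff 29.9 F [-0.2  0.6 -1.5]
[0.646  0.014  0.0402] -> [ 0.042 -0.057  3.447]
```

play_rows(
  deltas=[20,0.04,-0.06,0.4,0,20,0,0,0.8,0,20,0,0,0.8,0,20,0,0,0.6,0,20,0,0,0.4,0],
)

```text
time_s: 17.32
tcp_pos: [0.6451, 0.0149, 0.056]
tcp_rot: [0.994, 0.112, -0.001, -0.0]
force: [-0.1, 0.5, -2.0]
opening: 0.296
finger_force: 29.9
```

play_rows(
  deltas=[20,0,0,0.2,0,20,0,0,0.1,0,20,0,0,0.08,0,20,0,0,0.03,0,20,0,0,0,0],
)

```text
time_s: 17.95
tcp_pos: [0.6462, 0.0149, 0.0419]
tcp_rot: [0.994, 0.112, 0.0, 0.0]
force: [-0.1, -0.2, -0.9]
opening: 0.298
finger_force: 29.9
```

```bash
python3 -c "
from h import *
to((.646,.014,.0402))"
```

```text
t 17.9 tcp [0.6462 0.0149 0.0419] yaw 12.82 tilt -1.0 open 27.1 ff 29.9 F [-0.1 -0.2 -0.9]
[0.646  0.014  0.0402] -> [-0.01   0.022  0.044]
```

play_rows(
  deltas=[20,0,0,0.03,0,35,0,0,0,0,60,0,0,0,0,60,0,0,0,0,60,0,0,0,0],
)

```text
time_s: 18.58
tcp_pos: [0.646, 0.0149, 0.0405]
tcp_rot: [0.994, 0.112, 0.0, -0.0]
force: [-0.3, -0.1, 0.6]
opening: 0.648
finger_force: 0.0
```

play_rows(
  deltas=[60,0,0,-0.2,0,60,0,0,-0.6,0,60,0,0,-0.8,0,60,0,0,-0.4,0,60,0,-0.3,0,0],
)

```text
time_s: 19.2
tcp_pos: [0.644, 0.0266, 0.1215]
tcp_rot: [0.994, 0.111, 0.001, 0.0]
force: [-0.8, -0.3, 0.0]
opening: 0.656
finger_force: 0.0
```

play_rows(
  deltas=[60,-0.06,-0.7,0,0,60,-0.1,-1,0,0,60,-0.1,-1,0,0,60,-0.1,-1,0,0,60,-0.1,-1,0,0],
)

```text
time_s: 19.82
tcp_pos: [0.582, 0.2074, 0.119]
tcp_rot: [0.994, 0.112, -0.001, 0.0]
force: [-0.3, -0.2, 0.1]
opening: 0.66
finger_force: 0.0
```

play_rows(
  deltas=[60,-0.1,-1,0,0,60,-0.1,-1,0,0,60,-0.1,-1,0,0,60,-0.1,-1,0,0,60,-0.1,-1,0,0],
)

```text
time_s: 20.45
tcp_pos: [0.518, 0.3977, 0.1189]
tcp_rot: [0.994, 0.112, -0.001, 0.0]
force: [-0.5, -0.3, 0.0]
opening: 0.659
finger_force: 0.0
```

play_rows(
  deltas=[60,-0.1,-0.8,0,0,60,0,-0.4,0,0,60,0,-0.12,0,0,60,0,0,0,0,60,0,0,0,0],
)

```text
time_s: 21.08
tcp_pos: [0.5045, 0.4462, 0.1203]
tcp_rot: [0.994, 0.111, -0.0, 0.0]
force: [-0.5, 0.2, 0.3]
opening: 0.659
finger_force: 0.0
```

```bash
cat >> h.py <<'E'
def caps(**q):
    from plant import get_image,get_calibration
    c=get_calibration('top');im,d=get_image('top'); P=pts(d,c).reshape(-1,3)
    for n,(x,y,h) in q.items():
        w=P[np.hypot(P[:,0]-x,P[:,1]-y)<.03]; t=w[(w[:,2]>h-.008)&(w[:,2]<h+.01)]
        print(n,len(t),((t.min(0)+t.max(0))/2).round(4) if len(t) else '',np.median(t,axis=0).round(4) if len(t) else '')
E
python3 -c "
from h import *
caps(large=(.6285,-.1516,.119),med=(.646,.014,.099),small=(.5042,.447,.078),sq=(.64,.144,.1))
to((.5042,.447,.018))"
```

```text
large 114 [ 0.6272 -0.1509  0.1178] [ 0.628  -0.1517  0.1183]
med 84 [0.6451 0.0143 0.098 ] [0.6446 0.0143 0.0976]
small 10 [0.4958 0.4452 0.0748] [0.4957 0.4454 0.0767]
sq 88 [0.64   0.1433 0.0985] [0.6394 0.1433 0.0985]
t 21.1 tcp [0.5045 0.4463 0.1204] yaw 12.77 tilt -1.0 open 60.3 ff 0.0 F [-1.  -0.3  1.2]
[0.5042 0.447  0.018 ] -> [-2.000e-03 -2.000e-02  2.561e+00]
```

The medium bottle is in place. Now the small one.

play_rows(
  deltas=[60,0,-0.02,0.4,0,60,0,0,0.8,0,60,0,0,0.8,0,60,0,0,0.4,0,60,0,0,0.16,0],
)

```text
time_s: 21.75
tcp_pos: [0.5037, 0.4474, 0.0169]
tcp_rot: [0.994, 0.112, -0.001, 0.0]
force: [-1.0, -0.1, -0.1]
opening: 0.657
finger_force: 0.0
```

play_rows(
  deltas=[60,0,0,0,0,16,0,0,0,0,16,0,0,0,0,16,0,0,0,0,16,0,0,0,0],
)

```text
time_s: 22.38
tcp_pos: [0.504, 0.4478, 0.0182]
tcp_rot: [0.994, 0.112, 0.0, -0.0]
force: [-0.2, 0.0, 0.7]
opening: 0.252
finger_force: 30.1
```

play_rows(
  deltas=[16,0,0,0,0,16,0,0,-0.2,0,16,0,0,-0.5,0,16,0,0,-0.8,0,16,0,0,-0.8,0],
)

```text
time_s: 23.0
tcp_pos: [0.5041, 0.448, 0.1124]
tcp_rot: [0.994, 0.112, 0.0, -0.0]
force: [0.8, -0.2, -0.8]
opening: 0.25
finger_force: 30.0
```

```bash
python3 -c "
from h import *
to((.4415,-.175,.145))"
```

```text
t 23.0 tcp [0.5041 0.448  0.1124] yaw 12.82 tilt -1.0 open 22.8 ff 30.0 F [ 0.8 -0.2 -0.8]
[ 0.4415 -0.175   0.145 ] -> [-4.983 14.838 -0.825]
```

play_rows(
  deltas=[16,0,0,-0.5,0,16,-0.05,0.15,-0.33,0,16,-0.13,0.4,0,0,16,-0.28,0.83,0,0,16,-0.28,0.83,0,0],
)

```text
time_s: 23.62
tcp_pos: [0.4936, 0.3527, 0.1418]
tcp_rot: [0.994, 0.112, -0.001, 0.001]
force: [0.9, -0.2, -1.7]
opening: 0.253
finger_force: 30.0
```

play_rows(
  deltas=[16,-0.28,0.83,0,0,16,-0.28,0.83,0,0,16,-0.28,0.83,0,0,16,-0.28,0.83,0,0,16,-0.28,0.83,0,0],
)

```text
time_s: 24.25
tcp_pos: [0.4754, 0.1786, 0.142]
tcp_rot: [0.994, 0.112, -0.001, 0.0]
force: [0.2, -0.4, -1.2]
opening: 0.255
finger_force: 30.0
```

play_rows(
  deltas=[16,-0.28,0.83,0,0,16,-0.28,0.83,0,0,16,-0.28,0.83,0,0,16,-0.28,0.83,0,0,16,-0.28,0.83,0,0],
)

```text
time_s: 24.88
tcp_pos: [0.4574, 0.0049, 0.1421]
tcp_rot: [0.994, 0.112, -0.001, -0.0]
force: [-0.2, 1.2, -0.0]
opening: 0.254
finger_force: 30.0
```

play_rows(
  deltas=[16,-0.28,0.83,0,0,16,-0.28,0.83,0,0,16,-0.28,0.83,0,0,16,-0.28,0.83,0,0,16,-0.2,0.6,0,0],
)

```text
time_s: 25.5
tcp_pos: [0.4406, -0.1594, 0.1421]
tcp_rot: [0.994, 0.111, -0.001, -0.0]
force: [-0.5, 0.4, -1.1]
opening: 0.257
finger_force: 30.0
```

play_rows(
  deltas=[16,-0.1,0.35,0,0,16,0,0,0,0,16,0,0,0,0,16,0,0,0,0,16,0,0,0,0],
)

```text
time_s: 26.12
tcp_pos: [0.4418, -0.1722, 0.1433]
tcp_rot: [0.994, 0.112, 0.0, -0.0]
force: [-0.0, 0.8, -1.6]
opening: 0.252
finger_force: 30.0
```

```bash
python3 -c "
from h import *
to((.4415,-.175,.0222))"
```

```text
t 26.1 tcp [ 0.4418 -0.1722  0.1433] yaw 12.87 tilt -1.0 open 23.0 ff 30.0 F [-0.   0.8 -1.6]
[ 0.4415 -0.175   0.0222] -> [-0.023  0.066  3.026]
```

play_rows(
  deltas=[16,-0.02,0.07,0.4,0,16,0,0,0.8,0,16,0,0,0.7,0,16,0,0,0.5,0,16,0,0,0.3,0],
)

```text
time_s: 26.75
tcp_pos: [0.4407, -0.1753, 0.0335]
tcp_rot: [0.994, 0.112, -0.001, -0.001]
force: [-0.4, -0.1, -1.3]
opening: 0.255
finger_force: 30.0
```

play_rows(
  deltas=[16,0,0,0.15,0,16,0,0,0.1,0,16,0,0,0.05,0,16,0,0,0.02,0,16,0,0,0,0],
)

```text
time_s: 27.38
tcp_pos: [0.4417, -0.1757, 0.0227]
tcp_rot: [0.994, 0.112, 0.0, 0.0]
force: [0.3, -0.1, -0.8]
opening: 0.251
finger_force: 30.0
```

```bash
python3 -c "
from h import *
to((.4415,-.175,.0222))"
```

```text
t 27.4 tcp [ 0.4417 -0.1757  0.0227] yaw 12.82 tilt -1.0 open 22.9 ff 30.0 F [ 0.3 -0.1 -0.8]
[ 0.4415 -0.175   0.0222] -> [-0.002 -0.017  0.011]
```

play_rows(
  deltas=[16,0,0,0.02,0,30,0,0,0,0,60,0,0,0,0,60,0,0,0,0,60,0,0,0,0],
)

```text
time_s: 28.0
tcp_pos: [0.4416, -0.1756, 0.0216]
tcp_rot: [0.994, 0.112, -0.0, -0.0]
force: [0.4, -0.7, 0.1]
opening: 0.629
finger_force: 0.0
```

play_rows(
  deltas=[60,0,0,-0.2,0,60,0,0,-0.6,0,60,0,0,-0.8,0,60,0,0,-0.6,0,60,0.3,-0.3,-0.25,0],
)

```text
time_s: 28.62
tcp_pos: [0.4513, -0.1615, 0.1213]
tcp_rot: [0.994, 0.111, 0.001, 0.001]
force: [-0.2, -1.0, -0.4]
opening: 0.658
finger_force: 0.0
```

play_rows(
  deltas=[60,0.6,-0.6,0,0,60,0.7,-0.7,0,0,60,0.7,-0.7,0,0,60,0.7,-0.7,0,0,60,0.7,-0.7,0,0],
)

```text
time_s: 29.25
tcp_pos: [0.5535, 0.0038, 0.1192]
tcp_rot: [0.994, 0.112, -0.0, -0.0]
force: [0.0, 0.1, -0.6]
opening: 0.661
finger_force: 0.0
```

play_rows(
  deltas=[60,0.7,-0.7,0,0,60,0.7,-0.7,0,0,60,0.7,-0.7,0,0,60,0.6,-0.6,0,0,60,0.21,-0.27,0,0],
)

```text
time_s: 29.88
tcp_pos: [0.6404, 0.1454, 0.119]
tcp_rot: [0.994, 0.112, -0.0, -0.0]
force: [-0.5, -0.2, -0.9]
opening: 0.659
finger_force: 0.0
```

play_rows(
  deltas=[60,0,0,0,0,60,0,0,0,0,60,0,0,0,0,60,0,0,0,0,60,0,0,0,0],
)

```text
time_s: 30.5
tcp_pos: [0.6401, 0.1429, 0.1197]
tcp_rot: [0.994, 0.111, 0.0, -0.0]
force: [0.3, -0.7, -0.0]
opening: 0.661
finger_force: 0.0
```

```bash
python3 -c "
from h import *
caps(large=(.6285,-.1516,.119),med=(.646,.014,.099),small=(.4415,-.175,.082))
to((.6397,.1437,.04),(.6397,.1437,.16),(.4977,0,.16))"
```

```text
large 115 [ 0.6275 -0.151   0.1177] [ 0.6278 -0.1517  0.1179]
med 84 [0.645  0.0143 0.0973] [0.6447 0.0143 0.0985]
small 58 [ 0.4433 -0.1743  0.0806] [ 0.4433 -0.1743  0.082 ]
t 30.6 tcp [0.6402 0.143  0.1197] yaw 12.81 tilt -1.0 open 59.6 ff 0.0 F [-0.  -0.8  0. ]
[0.6397 0.1437 0.04  ] -> [-0.008 -0.019  1.993]
[0.6397 0.1437 0.16  ] -> [ 0.  0. -3.]
[0.4977 0.     0.16  ] -> [-4.258  2.716 -0.   ]
```

The small bottle is in place. Now the square one.

play_rows(
  deltas=[60,0,-0.02,0.4,0,60,0,0,0.7,0,60,0,0,0.5,0,60,0,0,0.3,0,60,0,0,0.1,0],
)

```text
time_s: 31.18
tcp_pos: [0.6397, 0.144, 0.0388]
tcp_rot: [0.994, 0.112, -0.0, 0.0]
force: [-0.0, -0.0, 1.4]
opening: 0.656
finger_force: 0.0
```

play_rows(
  deltas=[60,0,0,0,0,20,0,0,0,0,20,0,0,0,0,20,0,0,0,0,20,0,0,0,0],
)

```text
time_s: 31.8
tcp_pos: [0.6401, 0.144, 0.0398]
tcp_rot: [0.994, 0.112, 0.0, 0.0]
force: [0.5, -0.8, 1.7]
opening: 0.301
finger_force: 30.0
```

play_rows(
  deltas=[20,0,0,0,0,20,0,0,-0.2,0,20,0,0,-0.5,0,20,0,0,-0.7,0,20,0,0,-0.6,0],
)

```text
time_s: 32.42
tcp_pos: [0.6404, 0.1441, 0.122]
tcp_rot: [0.994, 0.112, 0.001, -0.0]
force: [0.2, -0.8, -1.9]
opening: 0.301
finger_force: 30.0
```

play_rows(
  deltas=[20,-0.2,0.13,0,0,20,-0.45,0.29,0,0,20,-0.6,0.38,0,0,20,-0.6,0.38,0,0,20,-0.6,0.38,0,0],
)

```text
time_s: 33.05
tcp_pos: [0.5556, 0.06, 0.1184]
tcp_rot: [0.994, 0.112, -0.001, -0.0]
force: [0.0, 0.1, -1.5]
opening: 0.301
finger_force: 30.0
```

play_rows(
  deltas=[20,-0.6,0.38,0,0,20,-0.6,0.38,0,0,20,-0.4,0.25,0,0,20,-0.2,0.14,0,0,20,0,0,0,0],
)

```text
time_s: 33.67
tcp_pos: [0.4981, 0.0003, 0.1196]
tcp_rot: [0.994, 0.111, -0.0, -0.0]
force: [0.4, -0.3, -2.6]
opening: 0.296
finger_force: 30.0
```

play_rows(
  deltas=[20,0,0,0,-0.1,20,0,0,0,-0.15,20,0,0,0,-0.15,20,0,0,0,-0.1,20,0,0,0,-0.05],
)

```text
time_s: 34.3
tcp_pos: [0.4989, 0.0011, 0.1196]
tcp_rot: [0.926, 0.379, 0.0, 0.0]
force: [0.4, 0.4, -2.1]
opening: 0.301
finger_force: 30.0
```

```bash
python3 -c "
from h import *
to((.4977,0,.0447))"
```

```text
t 34.3 tcp [0.4989 0.0011 0.1196] yaw 44.51 tilt -1.0 open 27.4 ff 30.0 F [ 0.4  0.4 -2.1]
[0.4977 0.     0.0447] -> [-0.041 -0.002  1.873]
```

play_rows(
  deltas=[20,-0.04,0,0.3,0,20,0,0,0.5,0,20,0,0,0.4,0,20,0,0,0.25,0,20,0,0,0.15,0],
)

```text
time_s: 34.92
tcp_pos: [0.497, -0.0005, 0.0549]
tcp_rot: [0.926, 0.377, -0.0, -0.0]
force: [0.1, 0.5, -2.2]
opening: 0.301
finger_force: 30.0
```

play_rows(
  deltas=[20,0,0,0.12,0,20,0,0,0.08,0,20,0,0,0.05,0,20,0,0,0.03,0,20,0,0,0,0],
)

```text
time_s: 35.55
tcp_pos: [0.4972, -0.0005, 0.0445]
tcp_rot: [0.926, 0.377, 0.0, 0.0]
force: [0.9, -0.4, -1.5]
opening: 0.298
finger_force: 30.0
```

```bash
python3 -c "
from h import *
to((.4977,0,.0442))"
```

```text
t 35.5 tcp [ 0.4972 -0.0005  0.0445] yaw 44.34 tilt -1.0 open 27.2 ff 30.0 F [ 0.9 -0.4 -1.5]
[0.4977 0.     0.0442] -> [ 0.018 -0.     0.007]
```

play_rows(
  deltas=[20,0,0,0.02,0,35,0,0,0,0,60,0,0,0,0,60,0,0,0,0,60,0,0,0,0],
)

```text
time_s: 36.17
tcp_pos: [0.4972, -0.0005, 0.0437]
tcp_rot: [0.926, 0.377, 0.0, 0.0]
force: [-0.1, -0.4, -0.0]
opening: 0.647
finger_force: 0.0
```

play_rows(
  deltas=[60,0,0,-0.2,0,60,0,0,-0.6,0,60,0,0,-0.8,0,60,0,0,-0.8,0,60,0,0,-0.6,0],
)

```text
time_s: 36.8
tcp_pos: [0.4975, -0.0005, 0.1656]
tcp_rot: [0.926, 0.377, 0.001, 0.0]
force: [0.8, -0.6, 0.2]
opening: 0.661
finger_force: 0.0
```

play_rows(
  deltas=[60,0.4,-0.4,0,0,60,0.7,-0.7,0,0,60,0.7,-0.7,0,0,60,0.7,-0.7,0,0,60,0.7,-0.7,0,0],
)

```text
time_s: 37.42
tcp_pos: [0.4992, 0.1818, 0.1643]
tcp_rot: [0.926, 0.377, 0.0, 0.0]
force: [0.4, -0.6, 0.1]
opening: 0.658
finger_force: 0.0
```

play_rows(
  deltas=[60,0.7,-0.7,0,0,60,0.5,-0.5,0,0,60,0.2,-0.2,0,0,60,0,0,0,0,60,0,0,0,0],
)

```text
time_s: 38.05
tcp_pos: [0.5001, 0.2588, 0.1637]
tcp_rot: [0.926, 0.377, -0.0, 0.0]
force: [0.8, -0.5, -0.4]
opening: 0.658
finger_force: 0.0
```

```bash
python3 -c "
from h import *
from plant import *
caps(large=(.6285,-.1516,.119),med=(.646,.014,.099),small=(.4415,-.175,.082),sq=(.4977,0,.104),flask=(.4474,.1597,.092),jar=(.362,.304,.058))
to()
im,d=get_image('scene');cv2.imwrite('pics/s4.png',cv2.resize(im[100:300,180:500],None,fx=2.4,fy=2.4,interpolation=cv2.INTER_CUBIC))"
```

```text
large 116 [ 0.6271 -0.151   0.1175] [ 0.6276 -0.1518  0.118 ]
med 82 [0.6449 0.0143 0.0975] [0.6444 0.0156 0.0983]
small 60 [ 0.4434 -0.1735  0.0798] [ 0.4433 -0.1734  0.0819]
sq 82 [ 0.4972 -0.0013  0.103 ] [ 0.497 -0.     0.103]
flask 112 [0.4474 0.1597 0.0908] [0.4473 0.1594 0.091 ]
jar 0  
t 38.1 tcp [0.5002 0.2588 0.1637] yaw 44.29 tilt -1.0 open 59.8 ff 0.0 F [-0.7  0.4  0. ]
```

View pics/s4.png

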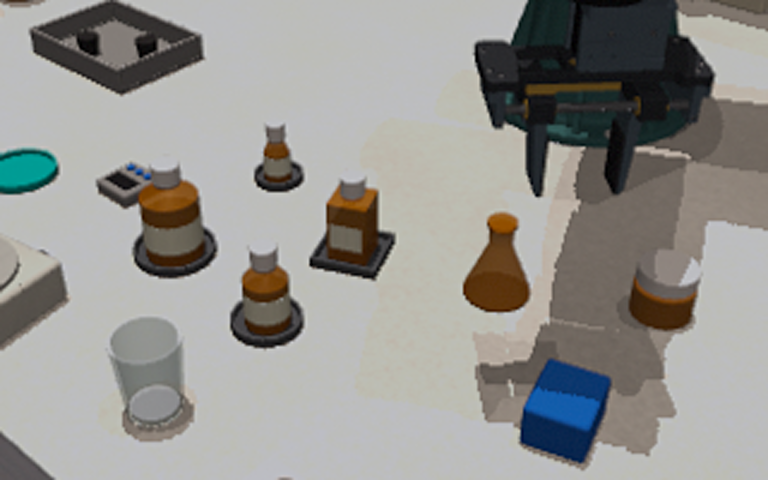

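All four bottles stand upright in their dishes: large (172,240), medium (265,310), small (277,170) and square (352,235), with the square one parallel to its dish. The flask and jar are where they were, and the gripper is clear.

```bash
python3 -c "
from plant import *
print(job_done())"
```

```text
the job is handed in; nothing more can be done
None
```

The job is handed in: all four bottles stand upright in their own dishes and the jar and flask were left alone, but the hand-in returned no verdict, and the first grasp closed on air because the fingertips sit about 40 mm behind the reported TCP, which I corrected for.

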